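Set a painting panel on the table easel and hold it flat

TASK

Draw the tall painting panel straight up out of the slotted drying rack by its top edge, then set it upright (same edge up), centred on the small table easel, sliding its bottom edge down behind the hinged wooden lath until it sits on the ledge; do not push the lath open. Finish while still gripping the panel and pushing it firmly back, flat against both uprights. Leave the two short panels, the jar and the brush cup where they are.

Things in the scene. Friction and masses are not known exactly. Their poses are not given: they have to be found in the camera images.
- panel_center (a point): Centre of the tall bare plywood panel, the one to handle: 8 mm thick (its x), 160 mm wide (its y), 150 mm high (its z), about 0.12 kg. It starts upright in one of the rack's three slots, its top edge 75 mm above this point, sticking up 70 mm above the two short panels.
- panel_foot (a point): Middle of the tall panel's bottom edge, 75 mm below its centre; same axes.
- rack: Fixed wooden drying rack, 135 mm (x) by 190 mm (y), 60 mm high; origin under its centre on the table. Three slots 11 mm wide run along its y, at x = -36, 0 and +36 mm; slot floors are 10 mm above the table, slot walls reach 60 mm.
- small_a_center (a point): Centre of a short plywood panel (8 x 160 x 80 mm high) standing in another slot; leave alone. Its top is 90 mm above the table.
- small_b_center (a point): Centre of the other short plywood panel, same size; leave alone.
- easel: Fixed small wooden table easel; origin on the table under it. Its two uprights lean back 30 degrees towards its own -x (the robot's side) and its face looks to its +x and up. It reaches from x = -125 to +80 mm, 190 mm wide, 171 mm high.
- uprights: The easel's two leaning uprights. Origin: mid-width, where their front face meets the top of the ledge, 50 mm above the table. z runs up along the uprights, x points square out of their front face, y across. Front faces lie in the plane x = 0, each 26 mm wide, centred at y = -60 and +60 mm, top at z = 140 mm; the 94 mm opening between is free for a finger behind the panel above z = 45 mm.
- seat (a point): Where the middle of the tall panel's bottom edge (its foot) belongs: on the ledge (z = 0), 4 mm in front of the uprights' front face. Same axes as the uprights: the seated panel's z lies along z, its x along x (either face forward), its top edge 150 mm up the slope.
- lath (a joint): Opening angle (rad) of the dark wooden lath hinged along the ledge's front edge: 0 is closed (it starts so); it opens outward, away from the uprights, against a light spring (about 1 N at its lip).
- lath_lip (a point): Middle of the lath's upper lip. The lath is 190 mm wide and rises to 24 mm above the ledge with its inner face 12 mm in front of the uprights' face, then flares outward for 9 mm more to a mouth 17 mm wide at z = 33 mm: the panel's bottom edge goes into this gap between uprights and lath.
- jar: Paint jar, 52 mm across, 70 mm high, on the table; origin under it; leave alone.
- brush_cup: White cup of brushes, 66 mm across, about 200 mm high with the brushes, on the table; origin under it; leave alone.
Not all that is in view belongs to the job. There is more than one size of the rack; the job needs the smaller.

How it is judged:
By the outcome, as a careful person would: the job done as asked, in the order asked, and still so for the second after the job is handed in, while the arm keeps its last pose, push and grip.
It also fails if it takes over 48 s, if anything falls off the work surface, if the arm or the gripper's body presses on something with over 40 N, if the wrist force passes 120 N, or if a joint passes its speed limit or range.

ROBOT

A 7-joint arm with a two-finger parallel gripper is mounted at the origin on the work surface. World frame = base frame: x ahead of the robot, y to its left, z up, the work surface at z = 0. Lengths are in m, angles in rad, forces in N, time in s.
With the tool pointing down it reaches from about 0.425 to 0.825 m from the base axis. Payload 3.6 kg.
Tool frame: the origin (TCP) lies midway between the tips of the shut fingers; the grasp point (between the pads) lies 19 mm behind it; z points along the fingers, y is the direction in which the jaws open and shut (so a half turn about z gives the same grasp; the last joint's range is limited). The gripper opens to 85 mm and grips with 20 to 120 N. Pads are 22 mm wide; open, the fingers measure 114 mm over their backs; the gripper's body (76 mm by 85 mm) begins 54 mm behind the grasp point. The pads swing forward as they close: fully open they stand 13 mm farther back than shut.
Start: joints at [1.228, 0.615, -0.013, 1.423, 0.008, 1.103, -0.04], TCP at [0.203, -0.618, 0.231] pointing down, gripper open.
Joint ranges: [-3.12, 3.12], [-0.3, 2.06], [-1.34, 1.32], [0.26, 2.42], [-1.36, 4.5], [0.01, 1.98], [-2.84, 2.84]. Speed limits (rad/s): [2.79, 2.79, 3.14, 3.14, 3.14, 3.14, 3.14].

INTERFACE

Orientations are given as a 3x3 rotation matrix whose columns are the frame's x, y, z axes.
In Python, from workcell import robot, hand, ik, viewer, job, status gives the robot as it stands. The module is installed in compiled form; this text tells all that it offers. Calls block until the motion is done:
- robot.move_pose(position, orientation): joint-space move of the TCP to a pose.
- robot.line_to(position, ori=None, feed=0.15, force_limit=None): straight line of the TCP; ori=None keeps the orientation; feed is the mean speed in m/s. With force_limit (N) it stops when the force on the tool has changed by that much, and returns True; else False.
- robot.goto_joints(angles): joint-space move.
- hand.set_gripper(opening): opening from 0.0 (shut) to 1.0 (fully open); the grip force is fixed at half the most; returns when the fingers have stopped.
- robot.dwell(seconds).
- ik(position, orientation): joint angles nearest the present ones, or None.
- viewer.camera(name): name is "scene" or "top" or "wrist"; returns a dict with "pixels" (480x640x3 uint8, red, green, blue), "fx", "fy", "cx", "cy" (pixels), "k1" (the pictures are not rectified: a ray, as slopes to the right and down, at radius r is drawn at 1 + k1 r^2 times it, then the intrinsics apply), "R" (3x3) and "t" (3): a world point X has camera coordinates R X + t; the wrist camera has in their place "T_tool_cam" (4x4, takes a point from camera to tool coordinates, whose origin is the TCP and whose axes are the flange's). Camera axes: x right, y down, z forward; pixel columns grow to the right and rows downward; lengths in m; the calibration is good to about 2 mm. A picture is of the moment at which its call begins: read the wrist's pose just before it. There is no depth.
A pose or a line that the arm cannot do raises robot.MotionError and nothing moves.
- job.hand_in(): hands the job in, once; it reports no verdict.
Readings, each from a call of its own:
- status.get_time(): time.
- status.get_joint_pos(): joint angles.
- status.get_dq(): joint speeds.
- status.get_joint_efforts(): joint torques, N m.
- status.get_tcp_pos(): TCP position.
- status.get_tcp_rot(): TCP orientation.
- status.get_contact_force(): force on the tool from outside, world axes, zero at the start.
- status.get_moment(): the same for the moment, N m.
- status.get_opening(): opening from 0.0 (shut) to 1.0 (fully open).
Only numpy, scipy, OpenCV 4.12 (cv2) and the standard library are available. Lean on these libraries where they do the work, as an engineer would, in place of code of your own. Each camera call takes 0.05 s, during which the arm holds its last target.

## Working session

There is one attempt and no reset: what is moved stays moved. The work goes in short steps, each a Python script; the robot and the scene stay as the last script left them, time stands still between calls to the robot, and variables do not carry over. Pictures are saved under pics/ and viewed, and the job is handed in when it is done.

```bash
mkdir -p pics; python3 - <<'E'
from workcell import robot, hand, ik, viewer, job, status
import cv2,numpy as np,pickle
d={}
for n in ["scene","top","wrist"]:
    c=viewer.camera(n); d[n]=c
    cv2.imwrite(f"pics/{n}0.png",c["pixels"][:,:,::-1])
    print(n,{k:(np.round(v,4).tolist()) for k,v in c.items() if k!="pixels"})
pickle.dump(d,open("cams0.pkl","wb"))
print(status.get_time(),status.get_tcp_pos(),status.get_tcp_rot(),status.get_opening())
E
```

```text
scene {'fx': 517.933, 'fy': 517.933, 'cx': 317.9629, 'cy': 236.6373, 'k1': -0.1071, 'R': [[-0.2983, 0.9543, 0.0161], [0.6021, 0.2012, -0.7726], [-0.7406, -0.2209, -0.6346]], 't': [0.1315, -0.2687, 1.4698]}
top {'fx': 512.2498, 'fy': 512.2498, 'cx': 319.8497, 'cy': 231.1038, 'k1': -0.109, 'R': [[0.0157, -0.9998, 0.009], [-0.9888, -0.0168, -0.1483], [0.1484, -0.0066, -0.9889]], 't': [-0.0015, 0.5549, 0.8374]}
wrist {'fx': 345.2594, 'fy': 345.2594, 'cx': 322.9309, 'cy': 242.0354, 'k1': 0.0158, 'T_tool_cam': [[-0.0004, -0.9495, -0.3139, 0.081], [1.0, -0.0001, -0.0012, -0.0006], [0.0011, -0.3139, 0.9495, -0.1427], [0.0, 0.0, 0.0, 1.0]]}
0.15 [ 0.20232031 -0.61707324  0.23039068] [[ 9.50221173e-01  3.11575473e-01 -6.68288913e-04]
 [ 3.11576188e-01 -9.50219227e-01  1.92354500e-03]
 [-3.56915297e-05 -2.03601610e-03 -9.99997927e-01]] 0.9977797298210511
```

View pics/scene0.png

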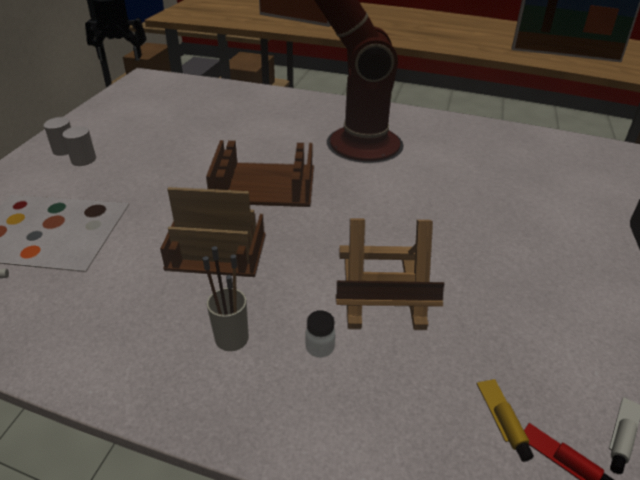

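View pics/top0.png

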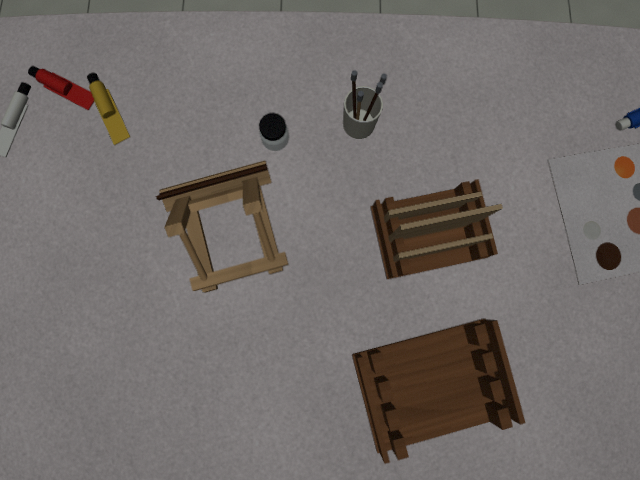

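View pics/wrist0.png

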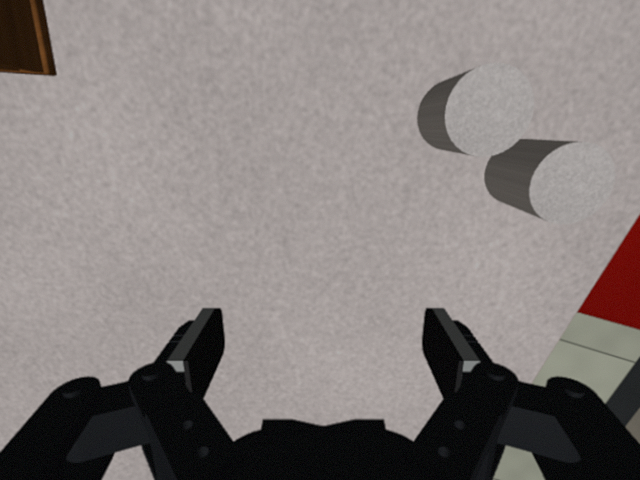

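```bash
cat > H.py <<'E'
import numpy as np,cv2,pickle
def und(c,uv):
    uv=np.atleast_2d(np.array(uv,float)); p=(uv-[c["cx"],c["cy"]])/[c["fx"],c["fy"]]
    K=np.array([[c["fx"],0,c["cx"]],[0,c["fy"],c["cy"]],[0,0,1]])
    return cv2.undistortPointsIter(uv[:,None],K,np.array([c["k1"],0,0,0.]),None,None,(3,100,1e-12))[:,0]
def proj(c,X):
    X=np.atleast_2d(X); K=np.array([[c["fx"],0,c["cx"]],[0,c["fy"],c["cy"]],[0,0,1]])
    return cv2.projectPoints(X.astype(float),cv2.Rodrigues(np.array(c["R"]))[0],np.array(c["t"],float),K,np.array([c["k1"],0,0,0.]))[0][:,0]
def atz(c,uv,z):
    n=und(c,uv); R=np.array(c["R"]);t=np.array(c["t"])
    o=-R.T@t; d=np.c_[n,np.ones(len(n))]@R
    z=np.broadcast_to(z,len(n)); return o+d*((z-o[2])/d[:,2])[:,None]
def wristcam(c,p,Rt):
    T=np.array(c["T_tool_cam"]); Rc=Rt@T[:3,:3]; o=p+Rt@T[:3,3]
    c=dict(c); c["R"]=Rc.T; c["t"]=-Rc.T@o; return c
def crop(img,x0,y0,x1,y1,s,name):
    cv2.imwrite(name,cv2.resize(np.clip(img[y0:y1,x0:x1,::-1].astype(float)*1.6,0,255).astype(np.uint8),None,fx=s,fy=s,interpolation=cv2.INTER_CUBIC))
E
python3 - <<'E'
from H import *
d=pickle.load(open("cams0.pkl","rb"))
t=d["top"]["pixels"];s=d["scene"]["pixels"]
crop(t,360,170,520,290,5,"pics/c_rack.png")
crop(t,140,150,300,300,4,"pics/c_easel.png")
crop(s,150,180,270,280,6,"pics/c_srack.png")
crop(s,325,210,455,335,5,"pics/c_seasel.png")
E
```

```text
(no output)
```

View pics/c_rack.png

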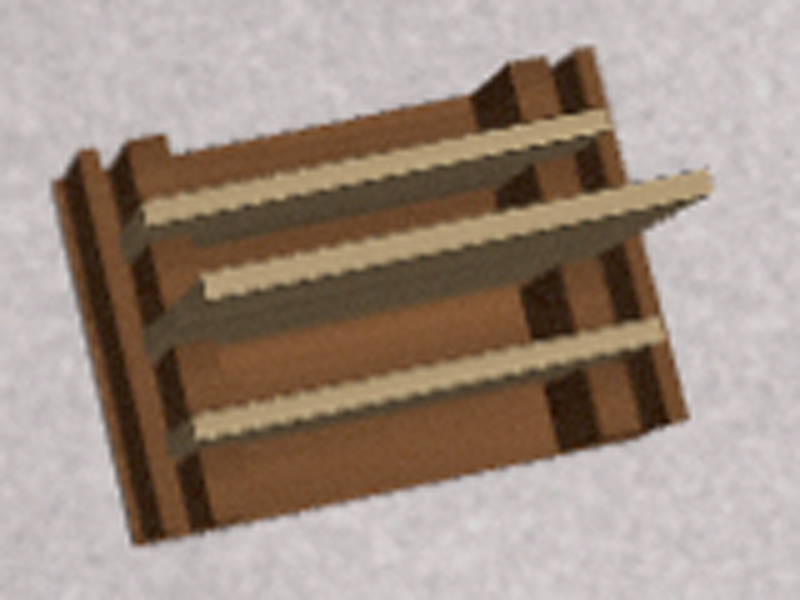

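View pics/c_easel.png

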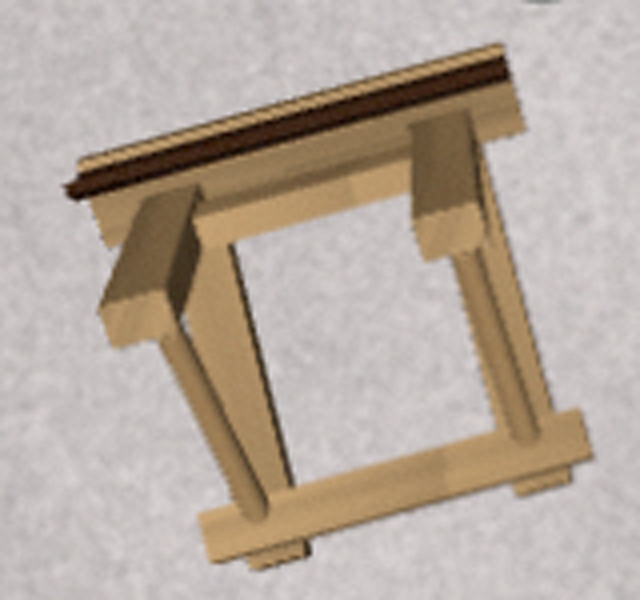

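View pics/c_srack.png

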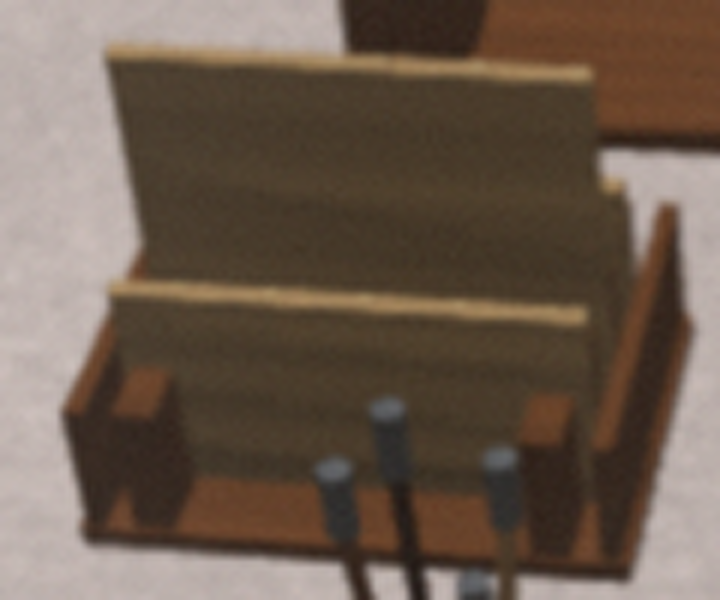

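View pics/c_seasel.png

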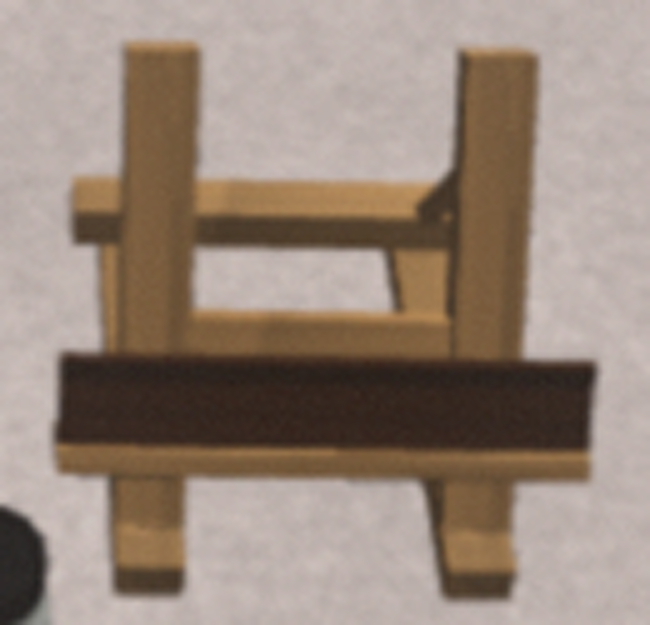

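```bash
cat >> H.py <<'E'
ca,sa=np.cos(np.pi/6),np.sin(np.pi/6)
def Ru(yaw):
    Rz=np.array([[np.cos(yaw),-np.sin(yaw),0],[np.sin(yaw),np.cos(yaw),0],[0,0,1]])
    return Rz@np.array([[ca,0,-sa],[0,1,0],[sa,0,ca]])   # cols x(out of face: +x up), y, z(up, back)
E
python3 - <<'E'
from H import *
from scipy.optimize import least_squares
d=pickle.load(open("cams0.pkl","rb"));T,S=d["top"],d["scene"]
for k in d: 
    if k!="wrist": print(k,-np.array(d[k]["R"]).T@d[k]["t"])
f=lambda P,x0,y0,s:(np.array(P,float)+.5)/s-.5+[x0,y0]
P=atz(T,f([[204,288],[711,182]],360,170,5),.16); print("panel top",P, np.linalg.norm(P[0]-P[1]),P.mean(0))
P2=atz(S,f([[108,52],[592,74]],150,180,6),.16); print("panel top scene",P2,np.linalg.norm(P2[0]-P2[1]),P2.mean(0))
for nm,q in(("A",[[145,213],[608,120]]),("B",[[197,430],[662,330]])):
    q=atz(T,f(q,360,170,5),.09); print(nm,q,np.linalg.norm(q[0]-q[1]))
for q in (P,P2):
    v=q[0]-q[1] if q[0,1]>q[1,1] else q[1]-q[0]; print("yaw",np.arctan2(-v[0],v[1]))
# easel
tu=f([[103,310],[168,290],[412,222],[475,205]],140,150,4)
su=f([[537,53],[462,50],[198,45],[125,45]],325,210,5)
X=np.array([[0,y,.14] for y in(.073,.047,-.047,-.073)])
def res(p,which=2):
    W=X@Ru(p[2]).T+[p[0],p[1],.05]; r=[]
    if which in(0,2): r.append(proj(T,W)-tu)
    if which in(1,2): r.append(proj(S,W)-su)
    return np.concatenate(r).ravel()
for w in(0,1,2):
    o=least_squares(res,[.65,.17,.2],args=(w,)); print(o.x,np.round(o.fun,1))
p=o.x
W=np.array([[.017,y,.033] for y in(.095,-.095)])@Ru(p[2]).T+[p[0],p[1],.05]
print("lip T",(proj(T,W)-[140,150])*4,"S",(proj(S,W)-[325,210])*5)
E
```

```text
scene [1.2894875  0.25317268 0.72307707]
top [0.42443559 0.01329248 0.91039578]
panel top [[ 0.54494357 -0.11153243  0.16      ]
 [ 0.58028925 -0.26748888  0.16      ]] 0.15991163879206452 [ 0.56261641 -0.18951066  0.16      ]
panel top scene [[ 0.58377613 -0.26353474  0.16      ]
 [ 0.54605165 -0.10951055  0.16      ]] 0.1585767561547419 [ 0.56491389 -0.18652265  0.16      ]
A [[ 0.58066948 -0.10398308  0.09      ]
 [ 0.61510558 -0.25927956  0.09      ]] 0.15906867397876362
B [[ 0.50970779 -0.12057301  0.09      ]
 [ 0.54486975 -0.27509908  0.09      ]] 0.15847609268115778
yaw 0.2228731161402088
yaw 0.24019719377959114
[0.62539757 0.18782792 0.29399957] [-1.1  0.1 -0.4  0.3  0.1  0.   1.4 -0.5]
[0.62575153 0.18876761 0.29445164] [-0.1 -0.2  0.3  0.1 -0.   0.1 -0.2 -0.1]
[0.6254647  0.18818258 0.29378716] [-1.3  0.  -0.6  0.2 -0.2  0.   1.1 -0.5 -0.4 -0.3  0.  -0.  -0.3 -0.
 -0.4 -0.3]
lip T [[ 67.01865757 198.02931361]
 [508.94341533  74.47057517]] S [[587.96267617 356.40934878]
 [ 52.6246181  348.10143633]]
```

```bash
python3 - <<'E'
from H import *
from workcell import robot, hand, ik, viewer, job, status
yaw=.228; c,s=np.cos(yaw),np.sin(yaw)
Rd=np.array([[-s,c,0],[c,s,0],[0,0,-1.]]).T
print(np.linalg.det(Rd))
for z in(.11,.27,.32): print(z,ik([.563,-.1885,z],Rd))
ye=.294;U=Ru(ye);u0=np.array([.6255,.1885,.05])
# tool z=-z_u, y=+x_u => x = y×z = x_u × -z_u = y_u
Re=np.c_[U[:,1],U[:,0],-U[:,2]]; print(np.linalg.det(Re))
for zz in (.1,.13,.16,.2,.25,.3): print(zz,ik(u0+U@[.006,0,zz],Re))
E
```

```text
1.0
0.11 [ 0.52887063  0.69588059 -0.39706791  1.71824519  0.35327404  0.79885567
  0.19374802]
0.27 [ 0.58139591  0.52885868 -0.48202586  1.52808306  0.25930999  1.14857867
  0.27683539]
0.32 [ 0.58669275  0.49337612 -0.49499646  1.44324917  0.23818758  1.26469968
  0.29784873]
1.0
0.1 [ 0.17453708  0.64042814 -0.77010505  2.10014201  1.63184819  0.46461081
 -1.57486463]
0.13 [-0.4283711   0.46504517  0.12158808  2.13125126 -0.95113517  0.04218618
  0.90134379]
0.16 [-0.67270578  0.42876422  0.45640774  2.14744669 -1.19340296  0.19371694
  1.12943889]
0.2 [-0.17880347  0.31928443 -0.21621742  2.13875097  0.56090906  0.195541
 -0.596872  ]
0.25 [ 0.17187067  0.25336432 -0.6426107   2.12253097  0.65002794  0.35340119
 -0.68338458]
0.3 [ 0.39342957  0.16685195 -0.85729422  2.09690561  0.45167443  0.44837564
 -0.49020932]
```

```bash
python3 - <<'E'
from H import *
from workcell import robot, hand, ik, viewer, job, status
yaw=.228; c,s=np.cos(yaw),np.sin(yaw)
Rd=np.array([[-s,c,0],[c,s,0],[0,0,-1.]]).T
robot.move_pose([.563,-.1885,.29],Rd)
robot.dwell(.2)
p,R=status.get_tcp_pos(),status.get_tcp_rot()
w=wristcam(viewer.camera("wrist"),p,R); pickle.dump(w,open("w1.pkl","wb"))
cv2.imwrite("pics/w1.png",np.clip(w["pixels"][:,:,::-1]*1.5,0,255).astype(np.uint8))
print(status.get_time(),p,R,status.get_joint_pos(),status.get_contact_force())
E
```

```text
2.425 [ 0.56270671 -0.18948401  0.28980271] [[-2.24356550e-01  9.74507036e-01 -4.17939817e-04]
 [ 9.74507118e-01  2.24356471e-01 -2.27284351e-04]
 [-1.27722697e-04 -4.58278059e-04 -9.99999887e-01]] [ 0.58496187  0.51372245 -0.48727384  1.49556165  0.25019977  1.19460072
  0.28560776] [ 0.68708468 -0.56695184 -0.15134302]
```

View pics/w1.png

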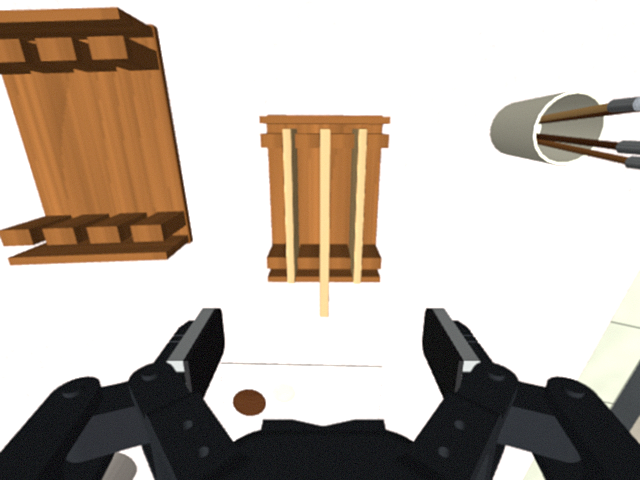

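```bash
python3 - <<'E'
from H import *
w=pickle.load(open("w1.pkl","rb"))
im=w["pixels"]
a=im[110:170,280:370,::-1];b=im[270:330,280:370,::-1]
cv2.imwrite("pics/w1c.png",cv2.resize(np.hstack([a,b]),None,fx=4.4,fy=4.4*1.5,interpolation=cv2.INTER_CUBIC))
for y in(127,128,129,130,131,132): print(y,im[y,325])
for y in(311,313,314,315,316,317,318,319): print(y,im[y,324])
for y in(140,200,300): print(y,im[y,314:336].sum(1))
E
```

```text
127 [127  82  44]
128 [125  91  55]
129 [160 131  91]
130 [180 151 106]
131 [179 151 107]
132 [179 151 108]
311 [177 149 105]
313 [179 150 107]
314 [179 151 107]
315 [177 151 108]
316 [181 158 129]
317 [192 179 168]
318 [203 195 191]
319 [201 193 191]
140 [222 223 223 214 206 242 360 432 445 437 434 433 434 435 442 406 317 244
 230 236 238 238]
200 [266 273 273 264 253 298 382 434 440 436 436 440 438 435 418 321 232 235
 249 247 244 243]
300 [582 589 582 583 568 495 433 432 438 436 439 438 435 419 401 483 560 581
 588 588 581 568]
```

View pics/w1c.png

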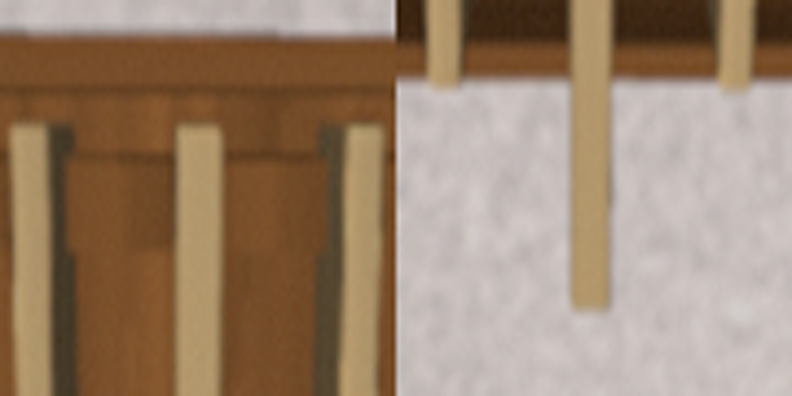

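```bash
python3 - <<'E'
from H import *
w=pickle.load(open("w1.pkl","rb"))
P=atz(w,[[325.2,128.7],[323.9,316.6]],.16); v=P[0]-P[1]
v=v if v[1]>0 else -v
print(P,np.linalg.norm(v),P.mean(0),np.arctan2(-v[0],v[1]))
Q=atz(w,[[325.1,140],[324.5,200],[324.0,300]],.16);print(Q)
E
```

```text
[[ 0.54643497 -0.11031114  0.16      ]
 [ 0.58136354 -0.26604365  0.16      ]] 0.15960144318437453 [ 0.56389926 -0.18817739  0.16      ] 0.2206343676033534
[[ 0.54819115 -0.11821528  0.16      ]
 [ 0.5580951  -0.16304767  0.16      ]
 [ 0.5777329  -0.24991354  0.16      ]]
```

```bash
python3 - <<'E'
from H import *
from workcell import robot, hand, ik, viewer, job, status
yaw=.2225; c,s=np.cos(yaw),np.sin(yaw)
Rd=np.array([[-s,c,0],[c,s,0],[0,0,-1.]]).T
robot.line_to([.5641,-.1874,.111],Rd,feed=.12,force_limit=8)
robot.dwell(.2)
print(status.get_time(),status.get_tcp_pos(),status.get_tcp_rot(),status.get_contact_force())
hand.set_gripper(0.0)
print(status.get_time(),status.get_opening(),status.get_tcp_pos(),status.get_contact_force(),status.get_moment())
T=viewer.camera("top"); S=viewer.camera("scene")
cv2.imwrite("pics/t2.png",T["pixels"][:,:,::-1]);cv2.imwrite("pics/s2.png",S["pixels"][100:300,100:350,::-1].repeat(3,0).repeat(3,1))
E
```

```text
4.2667 [ 0.56437314 -0.18749929  0.11148677] [[-2.20599035e-01  9.75364155e-01  9.11863418e-04]
 [ 9.75364430e-01  2.20599425e-01 -3.50376383e-04]
 [-5.42901110e-04  8.12106451e-04 -9.99999523e-01]] [ 0.54630635 -0.21310287 -0.57198193]
4.9583 0.08357065063971264 [ 0.56407379 -0.18744648  0.11106134] [ 0.35232614 -0.27504554  1.48450878] [-0.02556964  0.06498144  0.01131818]
```

View pics/s2.png

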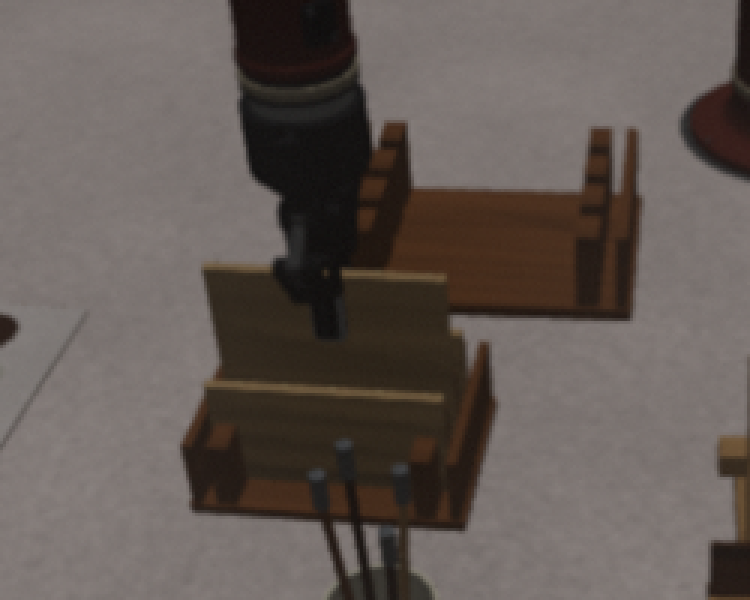

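```bash
python3 - <<'E'
from H import *
from workcell import robot, hand, ik, viewer, job, status
p,R=status.get_tcp_pos(),status.get_tcp_rot()
yaw=.2225; c,s=np.cos(yaw),np.sin(yaw)
Rd=np.array([[-s,c,0],[c,s,0],[0,0,-1.]]).T
robot.line_to([p[0],p[1],.19],Rd,feed=.08,force_limit=12)
print(status.get_time(),status.get_tcp_pos(),status.get_contact_force())
robot.line_to([p[0],p[1],.30],Rd,feed=.2)
print(status.get_time(),status.get_tcp_pos(),status.get_contact_force(),status.get_joint_pos())
ye=.294;U=Ru(ye);u0=np.array([.6255,.1885,.05])
Re=np.c_[U[:,1],U[:,0],-U[:,2]]
for zz in (.1,.16,.2,.27): print(zz,ik(u0+U@[.03,0,zz],Re))
T=viewer.camera("top"); S=viewer.camera("scene")
cv2.imwrite("pics/s3.png",S["pixels"][:,:,::-1])
E
```

```text
6.2 [ 0.56355222 -0.18744064  0.18929606] [-0.25169638 -0.93289861 -1.52325966]
6.9 [ 0.56309633 -0.18744463  0.29850827] [-1.22246304e-04  6.39537521e-02 -2.01370177e+00] [ 0.58182119  0.50841143 -0.48843127  1.47936698  0.24586703  1.21801635
  0.28259466]
0.1 [-0.33420213  0.52716442 -0.00547355  2.05064614  0.54944863  0.04759085
 -0.58648734]
0.16 [-0.22570271  0.40794607 -0.15755303  2.07015364  0.57340022  0.17051096
 -0.60186631]
0.2 [-0.10575604  0.33600406 -0.3119454   2.07098798  0.57053608  0.26393915
 -0.59672625]
0.27 [ 0.18809684  0.2281822  -0.65217152  2.050046    0.49419964  0.42726621
 -0.52313002]
```

View pics/s3.png

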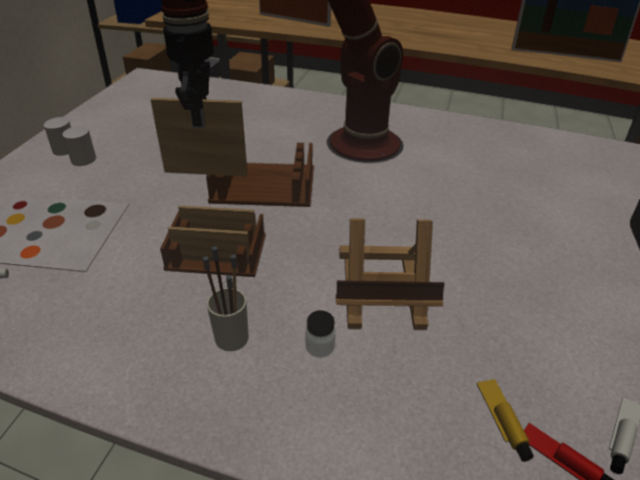

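```bash
python3 - <<'E'
from H import *
from workcell import robot, hand, ik, viewer, job, status
ye=.294;U=Ru(ye);u0=np.array([.6255,.1885,.05])
Re=np.c_[U[:,1],U[:,0],-U[:,2]]
try: robot.line_to(u0+U@[.035,0.0007,.27],Re,feed=.2)
except robot.MotionError as e:
    print("line",e); robot.move_pose(u0+U@[.035,0.0007,.27],Re)
robot.dwell(.2)
p,R=status.get_tcp_pos(),status.get_tcp_rot()
print(status.get_time(),U.T@(p-u0),np.round(Re.T@R,4).tolist(),status.get_contact_force(),status.get_joint_pos())
for zz in (.1,.13,.16,.2,.27): print(zz,ik(u0+U@[.004,0,zz],Re))
d={n:viewer.camera(n) for n in("scene","top","wrist")}; d["wrist"]=wristcam(d["wrist"],p,R)
pickle.dump(d,open("cams4.pkl","wb"))
for n in d: cv2.imwrite(f"pics/{n}4.png",d[n]["pixels"][:,:,::-1])
E
```

```text
9.0917 [3.50074916e-02 1.35703016e-05 2.69938295e-01] [[1.0, -0.0011, -0.0006], [0.0011, 1.0, -0.0002], [0.0006, 0.0002, 1.0]] [-0.49480332  0.27091106 -2.03947673] [ 0.06976498  0.21467656 -0.50522518  2.03894216  0.39287118  0.41734503
 -0.42560736]
0.1 [ 0.17458292  0.64048241 -0.76983547  2.10549385  1.64277663  0.46473352
 -1.58686003]
0.13 [-3.41029007e-01  4.62574600e-01 -7.97668230e-04  2.13543548e+00
  8.68208721e-01  3.16765395e-02 -9.09137741e-01]
0.16 [-0.25257641  0.40034841 -0.12281988  2.14203026  0.78146008  0.10977922
 -0.81672202]
0.2 [-0.13482792  0.32232199 -0.27359143  2.14302198  0.65957355  0.20432601
 -0.69396354]
0.27 [ 0.06468539  0.18905748 -0.49081087  2.12359326  0.41200174  0.35356548
 -0.45272922]
```

View pics/scene4.png

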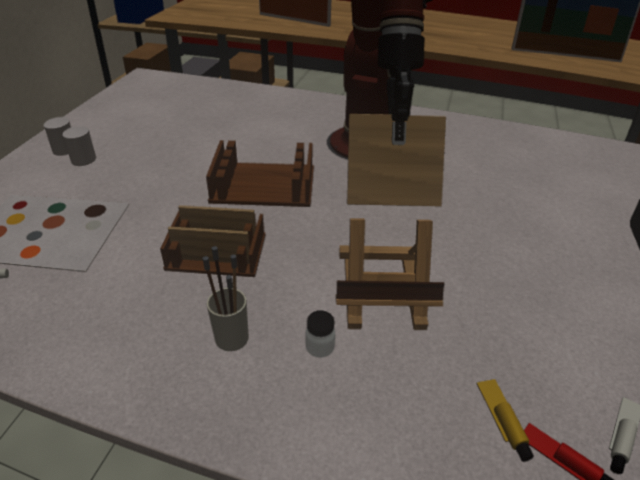

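View pics/wrist4.png

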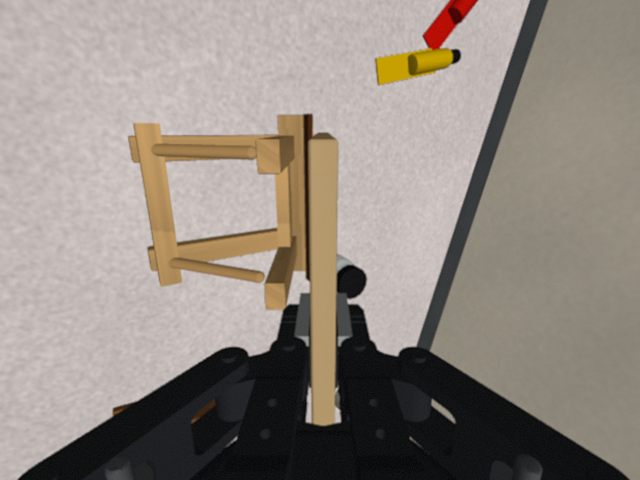

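View pics/top4.png

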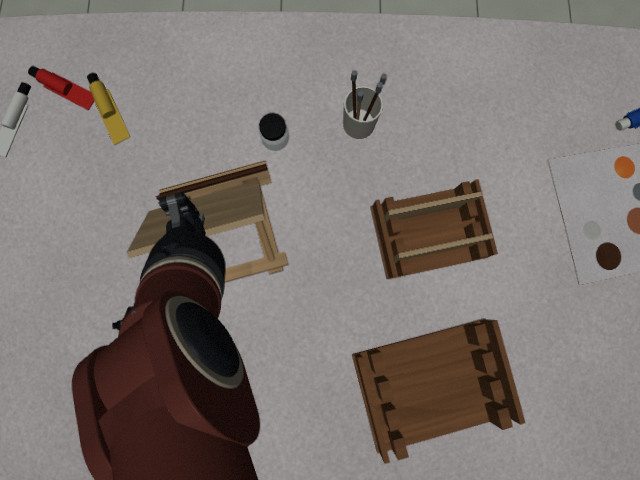

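```bash
cat > fk.py <<'E'
import numpy as np
def fk(P,q):
    # P: 7x5 (alpha,a,theta_off,sign,d) + tool (6: xyz, rotvec) + base z rot
    T=np.eye(4)
    for i in range(7):
        al,a,of,sg,d=P[i]; th=sg*q[i]+of
        c,s,ca,sa=np.cos(th),np.sin(th),np.cos(al),np.sin(al)
        T=T@np.array([[c,-s,0,a],[s*ca,c*ca,-sa,-d*sa],[s*sa,c*sa,ca,d*ca],[0,0,0,1]])
    return T
E
cat > fit.py <<'E'
from H import *
from fk import fk
import itertools
from workcell import robot, ik, status
from scipy.optimize import least_squares
from scipy.spatial.transform import Rotation as Ro
rng=np.random.default_rng(0); D=[]
Rz=np.diag([1,-1,-1.])
while len(D)<60:
    az=rng.uniform(-1.2,1.2); r=rng.uniform(.42,.7); p=np.array([r*np.cos(az),r*np.sin(az),rng.uniform(.1,.4)])
    R=Ro.from_rotvec(rng.normal(0,.35,3)).as_matrix()@Ro.from_euler('z',rng.uniform(-1.5,1.5)).as_matrix()@Rz
    q=ik(p,R)
    if q is not None: D.append((p,R,np.array(q)))
h=np.pi/2
B=np.array([[0,0,0,1,.267],[-h,0,0,1,0],[h,0,0,1,.293],[h,.0525,0,1,0],[h,.0775,0,1,.3425],[h,0,0,1,0],[-h,.076,0,1,.097+.172]])
best=[]
for sg in itertools.product([1,-1],repeat=7):
    P=B.copy();P[:,3]=sg
    e=0
    for p,R,q in D[:12]:
        T=fk(P,q); e+=np.linalg.norm(T[:3,3]-p)+.1*np.linalg.norm(T[:3,2]-R[:,2])
    best.append((e/12,sg))
best.sort(); print(best[:3])
def unpack(x,sg):
    P=np.zeros((7,5)); P[:,3]=sg; P[:,[0,1,2,4]]=x[:28].reshape(7,4); return P
def res(x,sg):
    P=unpack(x,sg); r=[]
    for p,R,q in D:
        T=fk(P,q); r+=list(T[:3,3]-p)+list(.1*(T[:3,:3]-R).ravel())
    return np.array(r)
for e,sg in best[:3]:
    o=least_squares(res,B[:,[0,1,2,4]].ravel(),args=(sg,),x_scale='jac',max_nfev=200)
    print(sg,np.abs(o.fun).max(),np.sqrt((o.fun**2).mean()))
    if np.abs(o.fun).max()<2e-3: np.save("dh.npy",unpack(o.x,sg)); print(np.round(unpack(o.x,sg),4)); break
E
python3 fit.py
```

```text
[(np.float64(0.34238055134394135), (-1, 1, -1, 1, -1, 1, -1)), (np.float64(0.34238055134394135), (-1, 1, -1, 1, -1, 1, 1)), (np.float64(0.4411378699525699), (-1, 1, -1, 1, 1, -1, -1))]
(-1, 1, -1, 1, -1, 1, -1) 7.048872596726596e-11 4.09461258141763e-12
[[-0.0000e+00 -0.0000e+00 -0.0000e+00 -1.0000e+00  2.5560e-01]
 [-1.5708e+00  0.0000e+00  0.0000e+00  1.0000e+00 -1.2200e-02]
 [ 1.5708e+00 -0.0000e+00  3.1416e+00 -1.0000e+00  5.5020e-01]
 [ 1.5708e+00  0.0000e+00  3.1416e+00  1.0000e+00 -9.3000e-03]
 [ 1.5708e+00  0.0000e+00 -3.1416e+00 -1.0000e+00  3.7220e-01]
 [ 1.5708e+00  0.0000e+00 -0.0000e+00  1.0000e+00 -4.0000e-04]
 [-1.5708e+00 -0.0000e+00 -1.5708e+00 -1.0000e+00  3.0590e-01]]
```

```bash
cat >> fk.py <<'E'
from scipy.optimize import least_squares
from scipy.spatial.transform import Rotation as Ro
import os
lo=np.array([-3.12,-.3,-1.34,.26,-1.36,.01,-2.84]);hi=np.array([3.12,2.06,1.32,2.42,4.5,1.98,2.84])
P=np.load("dh.npy") if os.path.exists("dh.npy") else None
def solve(p,R,q0,j3=None,w=1e-3):
    def f(q):
        T=fk(P,q); r=list((T[:3,3]-p)*10)+list(Ro.from_matrix(R.T@T[:3,:3]).as_rotvec())
        r.append((q[2]-j3) if j3 is not None else 0)
        return np.array(r)
    o=least_squares(f,np.clip(q0,lo+1e-4,hi-1e-4),bounds=(lo,hi),xtol=1e-14,ftol=1e-14,gtol=1e-14)
    return o.x,np.abs(o.fun[:6]).max(),abs(o.fun[6])
E
python3 - <<'E'
from H import *
from fk import *
from workcell import status
q0=np.array(status.get_joint_pos())
ye=.294;U=Ru(ye);u0=np.array([.6255,.1885,.05]);Re=np.c_[U[:,1],U[:,0],-U[:,2]]
for j3 in(-.5,-.6,-.7,-.8,-.9,-1.0):
    q=q0;print("j3",j3)
    for x,z in((.035,.27),(.02,.22),(.008,.17),(.004,.14),(.004,.12),(.004,.101)):
        q,e,e3=solve(u0+U@[x,.0,z],Re,q,j3); print(x,z,np.round(q,3),f"{e:.1e} {e3:.1e}")
E
```

```text
j3 -0.5
0.035 0.27 [ 0.066  0.214 -0.5    2.039  0.387  0.416 -0.419] 1.1e-15 0.0e+00
0.02 0.22 [ 0.043  0.309 -0.5    2.093  0.688  0.314 -0.714] 1.1e-15 0.0e+00
0.008 0.17 [ 0.024  0.415 -0.5    2.125  1.14   0.265 -1.154] 2.2e-15 0.0e+00
0.004 0.14 [ 0.015  0.482 -0.5    2.129  1.409  0.268 -1.412] 2.2e-15 0.0e+00
0.004 0.12 [ 0.01   0.527 -0.5    2.121  1.544  0.279 -1.538] 5.6e-16 0.0e+00
0.004 0.101 [ 0.005  0.57  -0.5    2.111  1.655  0.293 -1.639] 5.6e-16 0.0e+00
j3 -0.6
0.035 0.27 [ 0.146  0.225 -0.6    2.037  0.454  0.429 -0.483] 3.3e-15 0.0e+00
0.02 0.22 [ 0.118  0.323 -0.6    2.091  0.779  0.342 -0.8  ] 1.1e-15 0.0e+00
0.008 0.17 [ 0.094  0.432 -0.6    2.123  1.207  0.311 -1.213] 2.2e-15 0.0e+00
0.004 0.14 [ 0.083  0.501 -0.6    2.127  1.438  0.322 -1.431] 1.1e-15 0.0e+00
0.004 0.12 [ 0.076  0.547 -0.6    2.119  1.552  0.336 -1.534] 5.6e-15 0.0e+00
0.004 0.101 [ 0.07   0.591 -0.6    2.109  1.645  0.353 -1.615] 1.1e-15 0.0e+00
j3 -0.7
0.035 0.27 [ 0.223  0.24  -0.7    2.036  0.523  0.446 -0.549] 1.1e-15 0.0e+00
0.02 0.22 [ 0.19   0.341 -0.7    2.09   0.863  0.374 -0.879] 3
[... 1055 characters left out ...]
 [ 0.268  0.588 -0.9    2.122  1.5    0.509 -1.46 ] 1.1e-15 0.0e+00
0.004 0.12 [ 0.258  0.638 -0.9    2.114  1.577  0.534 -1.518] 3.3e-15 0.0e+00
0.004 0.101 [ 0.248  0.686 -0.9    2.104  1.641  0.559 -1.563] 3.3e-15 0.0e+00
j3 -1.0
0.035 0.27 [ 0.436  0.305 -1.     2.031  0.743  0.522 -0.757] 2.5e-15 0.0e+00
0.02 0.22 [ 0.385  0.423 -1.     2.085  1.078  0.507 -1.075] 5.6e-16 0.0e+00
0.008 0.17 [ 0.343  0.55  -1.     2.117  1.38   0.544 -1.35 ] 6.0e-16 0.0e+00
0.004 0.14 [ 0.322  0.628 -1.     2.12   1.518  0.583 -1.463] 8.3e-16 0.0e+00
0.004 0.12 [ 0.31   0.681 -1.     2.112  1.587  0.612 -1.512] 1.1e-15 0.0e+00
0.004 0.101 [ 0.3    0.73  -1.     2.103  1.645  0.639 -1.548] 3.3e-15 0.0e+00
```

```bash
python3 - <<'E'
from H import *
d=pickle.load(open("cams4.pkl","rb")); im=d["wrist"]["pixels"]
a=cv2.resize(im[100:180,240:360,::-1],None,fx=6,fy=6,interpolation=cv2.INTER_CUBIC)
b=cv2.resize(im[230:320,240:360,::-1],None,fx=6,fy=6,interpolation=cv2.INTER_CUBIC)
cv2.imwrite("pics/w4a.png",a);cv2.imwrite("pics/w4b.png",b)
ye=.294;U=Ru(ye);u0=np.array([.6255,.1885,.05])
W=np.array([[0,y,.14] for y in(.073,.047,-.047,-.073)])@U.T+u0
print(proj(d["wrist"],W))
E
```

```text
[[276.05154252 139.43787539]
 [277.57614581 174.2709099 ]
 [282.29214411 284.05174771]
 [283.41685811 310.70924624]]
```

View pics/w4a.png

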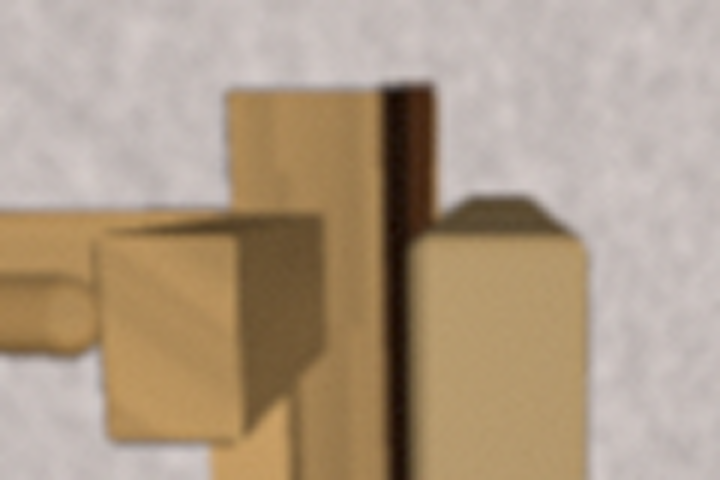

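View pics/w4b.png

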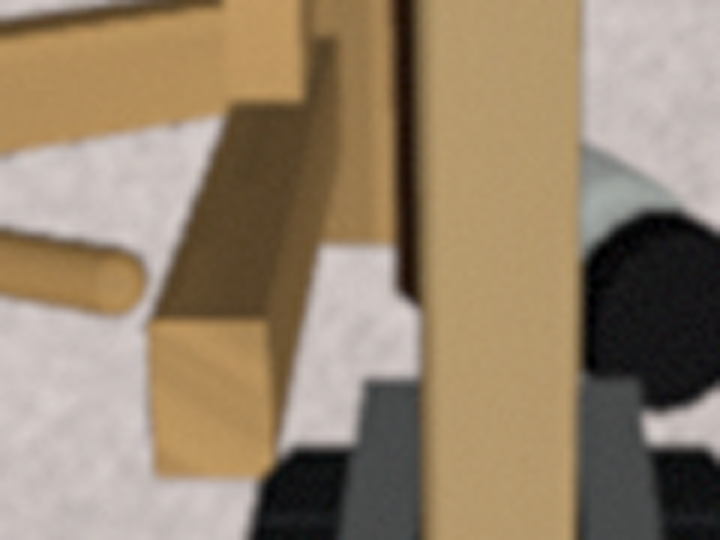

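```bash
python3 - <<'E'
from H import *
from workcell import status
d=pickle.load(open("cams4.pkl","rb")); w=d["wrist"]
ye=.294;U=Ru(ye);u0=np.array([.6255,.1885,.05])
p=np.array(status.get_tcp_pos());R=np.array(status.get_tcp_rot())
f=lambda l:p+np.array(l)@R.T   # tool coords: x=y_u, y=x_u, z=-z_u
for dy in(0,-.0007):
  print(np.round(proj(w,f([[.08+dy,-.004,-.049],[.08+dy,.004,-.049],[.08+dy,-.004,.101],[.08+dy,.004,.101],[-.03,-.004,-.049],[-.03,.004,-.049]])),1).tolist())
obs=np.array([[279.9,139.2],[280.4,173.2],[284.4,283.2],[285.2,309.1]])
from scipy.optimize import least_squares
X=np.array([[0,y,.14] for y in(.073,.047,-.047,-.073)])
r=lambda q:(proj(w,X@Ru(q[2]).T+[q[0],q[1],.05])-obs).ravel()
o=least_squares(r,[.6255,.1885,.294]);print(o.x,np.round(o.fun,2), U.T@(np.r_[o.x[:2],.05]-u0))
E
```

```text
[[306.1, 131.9], [337.1, 131.8], [316.4, 129.3], [328.3, 129.3], [311.2, 455.5], [333.7, 455.4]]
[[306.2, 134.7], [337.1, 134.7], [316.4, 130.4], [328.3, 130.4], [311.2, 455.5], [333.7, 455.4]]
[0.62777071 0.18914324 0.28633614] [-0.3  -0.51  0.38  0.21 -0.   -0.17  0.06  0.6 ] [ 2.04354113e-03 -4.23735183e-05 -1.17983902e-03]
```

```bash
cat >> H.py <<'E'
ye=.289;U=Ru(ye);u0=np.array([.6270,.1889,.05]);Re=np.c_[U[:,1],U[:,0],-U[:,2]]
E
python3 - <<'E'
from H import *
from fk import *
from workcell import robot, hand, ik, viewer, job, status
q=np.array(status.get_joint_pos())
for x,z in((.035,.26),(.025,.21),(.018,.175)):
    q,e,e3=solve(u0+U@[x,.0013,z],Re,q,-.8); assert e<1e-6; robot.goto_joints(q)
    print(status.get_time(),U.T@(status.get_tcp_pos()-u0))
robot.dwell(.2)
p,R=status.get_tcp_pos(),status.get_tcp_rot()
print(status.get_time(),U.T@(p-u0),Ro.from_matrix(Re.T@R).as_rotvec(),status.get_contact_force(),status.get_joint_pos())
d={n:viewer.camera(n) for n in("scene","wrist")}; d["wrist"]=wristcam(d["wrist"],p,R)
pickle.dump((d,p,R),open("cams5.pkl","wb"))
cv2.imwrite("pics/wrist5.png",d["wrist"]["pixels"][:,:,::-1])
cv2.imwrite("pics/scene5.png",cv2.resize(d["scene"]["pixels"][180:340,310:470,::-1],None,fx=3.7,fy=3.7,interpolation=cv2.INTER_CUBIC))
E
```

```text
9.625 [0.03475045 0.00059092 0.25974906]
10.0333 [0.02484131 0.0016941  0.21001422]
10.3667 [0.01859446 0.00160394 0.17575756]
10.5667 [0.01939569 0.0016169  0.17638998] [-0.00296661 -0.00035347 -0.0004125 ] [-0.18449927 -0.25737281 -0.93929864] [ 0.22152567  0.47034143 -0.80056876  2.08836924  1.22664425  0.4284468
 -1.22218854]
```

View pics/scene5.png

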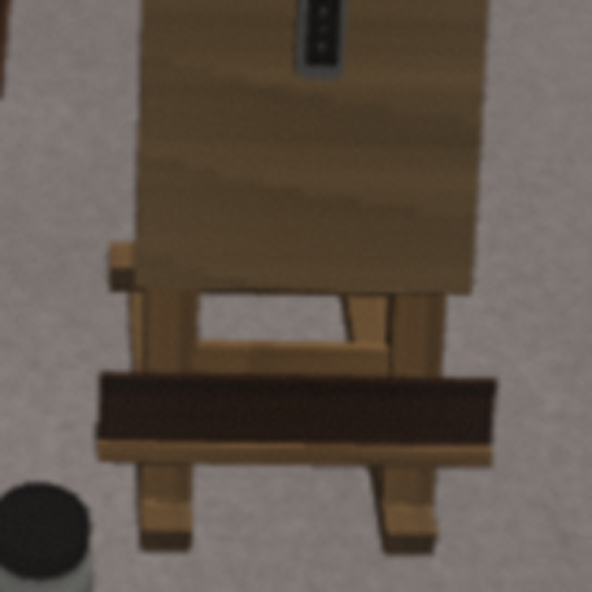

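View pics/wrist5.png

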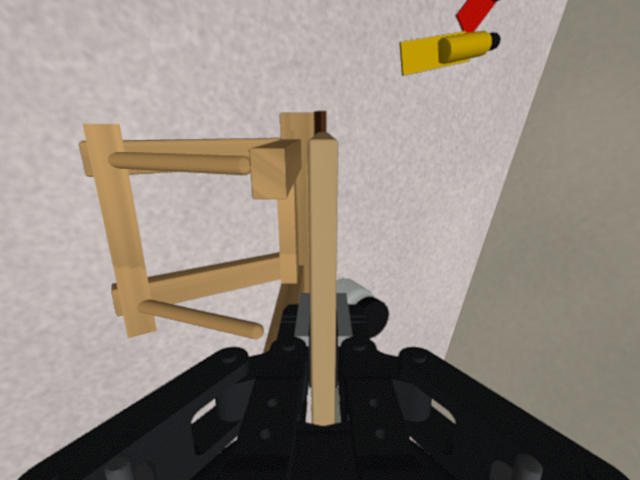

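```bash
python3 - <<'E'
from H import *
(d,p,R)=pickle.load(open("cams5.pkl","rb")); S=d["scene"]
f=lambda P:(np.array(P,float)+.5)/3.7-.5+[310,180]
p=np.array(p);t=U.T@(p-u0)
g=lambda l:np.array(l)@U.T+u0
to=lambda uv:((uv-[310,180]+.5)*3.7-.5).round(1).tolist()
for dy in(0,-.0018):
  print("panel foot pred",to(proj(S,g([[t[0]+.004,dy+t[1]-.08,t[2]-.101],[t[0]+.004,dy+t[1]+.08,t[2]-.101]]))))
print("lip pred",to(proj(S,g([[.018,-.095,.033],[.018,.095,.033]]))))
W=d["wrist"]
print("uprights w pred",proj(W,g([[0,y,.14] for y in(.073,.047)])).round(1).tolist())
im=W["pixels"];cv2.imwrite("pics/w5a.png",cv2.resize(im[100:220,230:350,::-1],None,fx=5,fy=5,interpolation=cv2.INTER_CUBIC))
E
```

```text
panel foot pred [[134.7, 287.9], [474.0, 294.7]]
panel foot pred [[130.8, 287.8], [470.2, 294.6]]
lip pred [[96.4, 372.3], [493.7, 379.7]]
uprights w pred [[283.4, 148.8], [285.2, 200.1]]
```

View pics/w5a.png

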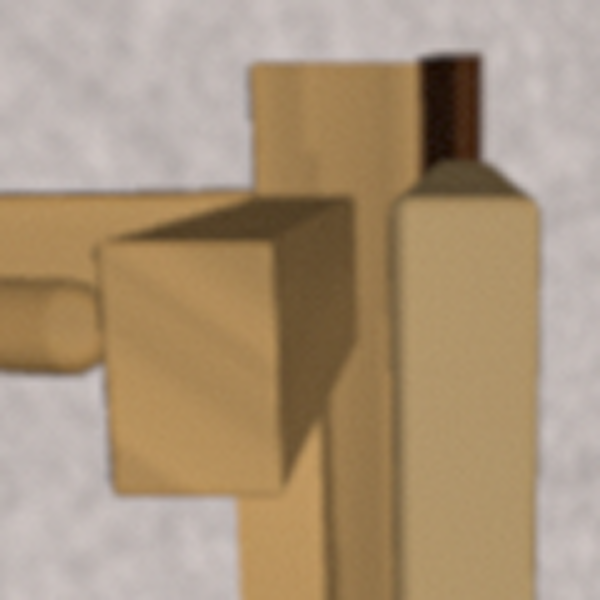

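```bash
python3 - <<'E'
from H import *
from fk import *
from workcell import robot, hand, ik, viewer, job, status
def st(s):
    print(s,round(status.get_time(),2),np.round(U.T@(status.get_tcp_pos()-u0),5),"F",np.round(U.T@status.get_contact_force(),2),"M",np.round(U.T@status.get_moment(),3),"rv",np.round(Ro.from_matrix(Re.T@status.get_tcp_rot()).as_rotvec(),4))
robot.line_to(u0+U@[.010,.0022,.170],Re,feed=.05); robot.dwell(.15); st("pre")
r=robot.line_to(u0+U@[-.003,.0022,.170],Re,feed=.02,force_limit=4); st(r)
robot.dwell(.1); st("held"); print(np.round(status.get_joint_pos(),3))
E
```

```text
pre 11.16 [0.01053 0.00226 0.17017] F [-0.63 -0.64 -2.12] M [-0.003  0.716 -0.024] rv [-0.0008  0.0001  0.0001]
True 11.6 [0.00407 0.00219 0.16997] F [ 2.26  0.63 -0.22] M [-0.008  0.046  0.106] rv [-0.0024  0.0004 -0.0013]
held 11.7 [0.00405 0.0022  0.16985] F [2.42 0.37 1.41] M [ 0.041 -0.125  0.1  ] rv [-0.002   0.0005 -0.0011]
[ 0.192  0.47  -0.758  2.129  1.32   0.395 -1.324]
```

```bash
python3 - <<'E'
from H import *
from fk import *
from workcell import robot, hand, ik, viewer, job, status
def st(s):
    print(s,round(status.get_time(),2),np.round(U.T@(status.get_tcp_pos()-u0),5),"F",np.round(U.T@status.get_contact_force(),2),"M",np.round(U.T@status.get_moment(),3),"rv",np.round(Ro.from_matrix(Re.T@status.get_tcp_rot()).as_rotvec(),4))
robot.line_to(u0+U@[.0055,.0022,.170],Re,feed=.02); robot.dwell(.15); st("off")
r=robot.line_to(u0+U@[.0055,.0022,.13],Re,feed=.05,force_limit=5); robot.dwell(.15);st(r)
print(np.round(status.get_joint_pos(),3))
S=viewer.camera("scene")
cv2.imwrite("pics/scene6.png",cv2.resize(S["pixels"][180:340,310:470,::-1],None,fx=3.7,fy=3.7,interpolation=cv2.INTER_CUBIC))
W=viewer.camera("wrist");cv2.imwrite("pics/w6.png",cv2.resize(W["pixels"][90:240,220:370,::-1],None,fx=4,fy=4,interpolation=cv2.INTER_CUBIC))
E
```

```text
off 12.15 [0.00466 0.00195 0.16976] F [-1.11  0.55 -1.31] M [0.008 0.658 0.046] rv [ 0.0015 -0.0003  0.0003]
False 13.25 [0.00571 0.00221 0.13031] F [-0.84 -0.64 -1.38] M [-0.02   0.647 -0.028] rv [-0.0006 -0.0001 -0.0001]
[ 0.127  0.546 -0.686  2.113  1.497  0.387 -1.484]
```

View pics/scene6.png

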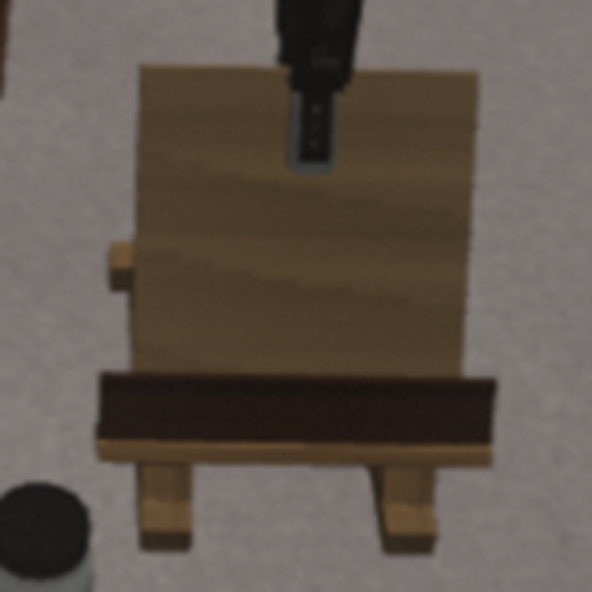

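View pics/w6.png

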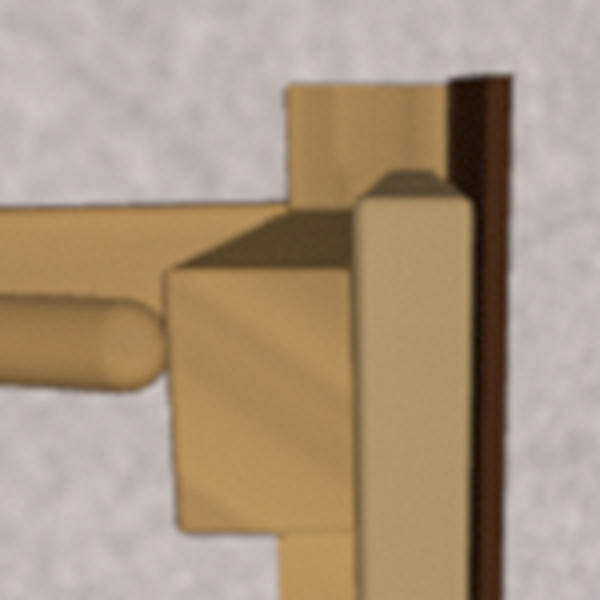

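```bash
python3 - <<'E'
from H import *
from fk import *
from workcell import robot, hand, ik, viewer, job, status
def st(s):
    print(s,round(status.get_time(),2),np.round(U.T@(status.get_tcp_pos()-u0),5),"F",np.round(U.T@status.get_contact_force(),2),"M",np.round(U.T@status.get_moment(),3),"rv",np.round(Ro.from_matrix(Re.T@status.get_tcp_rot()).as_rotvec(),4))
r=robot.line_to(u0+U@[.0055,.0022,.106],Re,feed=.04,force_limit=6); st(r)
if not r:
    r=robot.line_to(u0+U@[.0055,.0022,.096],Re,feed=.02,force_limit=6); st(r)
robot.dwell(.2); st("held")
print(np.round(status.get_joint_pos(),3))
S=viewer.camera("scene")
cv2.imwrite("pics/scene7.png",cv2.resize(S["pixels"][180:340,310:470,::-1],None,fx=3.7,fy=3.7,interpolation=cv2.INTER_CUBIC))
W=viewer.camera("wrist");cv2.imwrite("pics/w7.png",cv2.resize(W["pixels"][90:240,220:370,::-1],None,fx=4,fy=4,interpolation=cv2.INTER_CUBIC))
E
```

```text
False 14.1 [0.00549 0.00233 0.10603] F [-0.91  0.75 -1.73] M [0.034 0.715 0.038] rv [ 0.      0.0002 -0.0001]
True 14.47 [0.00558 0.00199 0.10096] F [ 0.39 -1.31  5.28] M [ 0.093  0.376 -0.096] rv [-0.0009 -0.001  -0.0002]
held 14.67 [0.00558 0.00198 0.10095] F [-0.12 -0.29  6.43] M [ 0.088  0.26  -0.017] rv [-0.0008 -0.0008 -0.0002]
[ 0.103  0.608 -0.664  2.1    1.629  0.4   -1.598]
```

View pics/scene7.png

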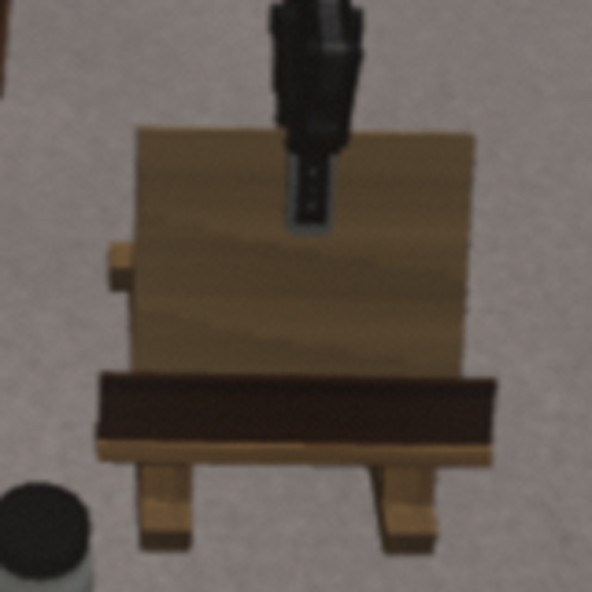

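View pics/w7.png

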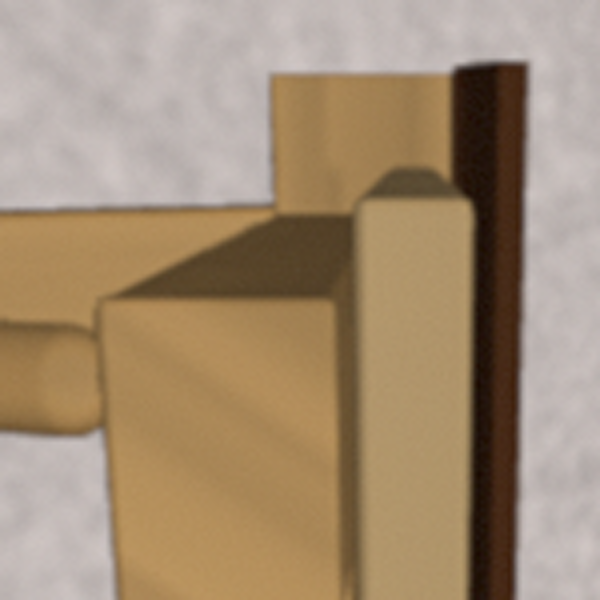

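```bash
cat > push.py <<'E'
from H import *
from fk import *
from workcell import robot, hand, ik, viewer, job, status
def st(s):
    print(s,round(status.get_time(),2),np.round(U.T@(status.get_tcp_pos()-u0),5),"F",np.round(U.T@status.get_contact_force(),2),"M",np.round(U.T@status.get_moment(),3),"rv",np.round(Ro.from_matrix(Re.T@status.get_tcp_rot()).as_rotvec(),4))
E
python3 - <<'E'
from push import *
r=robot.line_to(u0+U@[-.010,.0020,.1003],Re,feed=.02,force_limit=17); st(r)
robot.dwell(.3); st("held");robot.dwell(.5); st("held")
p,R=status.get_tcp_pos(),status.get_tcp_rot()
S=viewer.camera("scene")
cv2.imwrite("pics/scene8.png",cv2.resize(S["pixels"][180:340,310:470,::-1],None,fx=3.7,fy=3.7,interpolation=cv2.INTER_CUBIC))
W=viewer.camera("wrist");cv2.imwrite("pics/w8.png",cv2.resize(W["pixels"][90:360,220:400,::-1],None,fx=2.2,fy=2.2,interpolation=cv2.INTER_CUBIC))
pickle.dump((S,wristcam(W,p,R),p,R),open("cams8.pkl","wb"))
E
```

```text
True 15.28 [0.00469 0.00206 0.101  ] F [ 2.   -0.53  3.53] M [0.103 0.431 0.078] rv [-0.0158 -0.0009 -0.0014]
held 15.58 [0.00469 0.00205 0.101  ] F [ 3.92 -0.37  4.1 ] M [ 0.163 -0.019  0.116] rv [-0.0156 -0.0009 -0.0013]
held 16.08 [0.00468 0.00204 0.101  ] F [ 3.82 -0.63  4.94] M [0.138 0.048 0.108] rv [-0.0156 -0.001  -0.0012]
```

View pics/scene8.png

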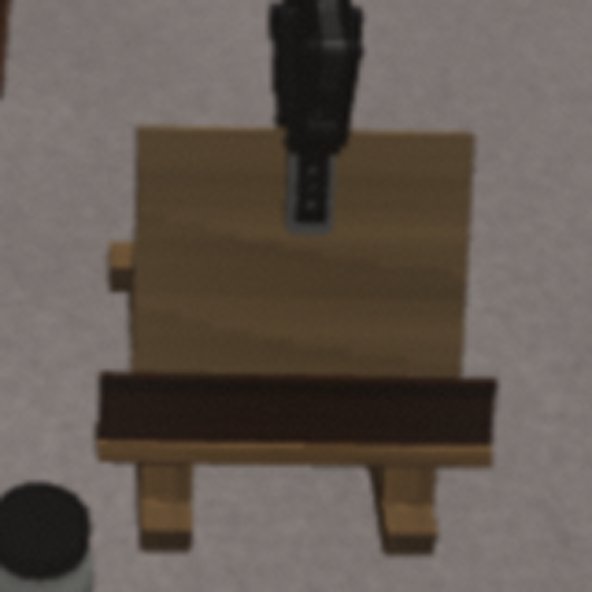

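View pics/w8.png

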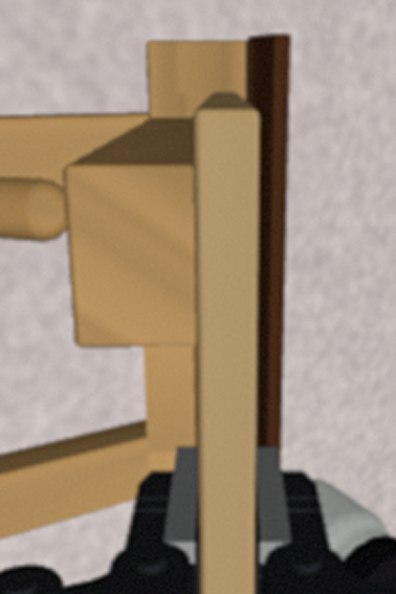

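```bash
python3 - <<'E'
from push import *
def go(x,z,rx,feed=.02,dw=.15):
    robot.line_to(u0+U@[x,.0021,z],Re@Ro.from_rotvec([rx,0,0]).as_matrix(),feed=feed); robot.dwell(dw); st((x,z,rx))
go(.0052,.1028,0.0)
go(.0040,.1028,.004)
go(.0030,.1028,.008)
go(.0020,.1028,.012)
E
```

```text
(0.0052, 0.1028, 0.0) 16.62 [0.00443 0.00188 0.10252] F [ 0.46 -0.56 -1.99] M [-0.052  0.414  0.107] rv [ 0.0011 -0.0003 -0.0001]
(0.004, 0.1028, 0.004) 17.02 [0.00432 0.00187 0.10273] F [ 1.35 -0.9  -2.94] M [-0.049 -0.093  0.168] rv [ 0.0035 -0.0004 -0.    ]
(0.003, 0.1028, 0.008) 17.43 [0.00422 0.00196 0.10283] F [ 3.61 -0.06 -4.84] M [-0.066 -0.755  0.136] rv [ 0.0061 -0.0003 -0.    ]
(0.002, 0.1028, 0.012) 17.82 [0.00421 0.00196 0.10288] F [ 5.05 -0.11 -4.93] M [-0.115 -1.081  0.128] rv [ 0.0085 -0.0003 -0.0002]
```

```bash
cat >> push.py <<'E'
F0=np.array([-.75,-.1,-1.8]);M0=np.array([0,.68,0])
def go(x,z,rx,feed=.02,dw=.2,rz=0,y=.0021):
    robot.line_to(u0+U@[x,y,z],Re@Ro.from_rotvec([rx,0,rz]).as_matrix(),feed=feed); robot.dwell(dw); st((x,z,rx))
    F=U.T@status.get_contact_force()-F0;M=U.T@status.get_moment()-M0
    # H=.19: My=(zc)*Fx - (xc)*Fz
    print("   dFx %.2f  COP z_u=%.3f  y=%.3f"%(F[0],(M[1])/F[0]+.19+(U.T@(status.get_tcp_pos()-u0))[2],-M[2]/F[0]))
E
python3 - <<'E'
from push import *
go(.0030,.1028,.006)
go(.0030,.1002,.006)
go(.0015,.1002,.006)
go(-.0005,.1002,.006)
E
```

```text
(0.003, 0.1028, 0.006) 18.27 [0.00408 0.00203 0.10291] F [ 2.73  0.02 -2.96] M [-0.087 -0.699  0.144] rv [ 0.0043 -0.0003 -0.0002]
   dFx 3.48  COP z_u=-0.103  y=-0.041
(0.003, 0.1002, 0.006) 18.76 [0.00406 0.00205 0.10095] F [ 1.86 -2.14  5.49] M [-0.101 -0.58   0.106] rv [ 0.0037 -0.0007 -0.0005]
   dFx 2.61  COP z_u=-0.192  y=-0.040
(0.0015, 0.1002, 0.006) 19.21 [0.0041  0.00204 0.10095] F [ 5.52 -1.21  3.59] M [-0.173 -0.839  0.106] rv [ 0.0013 -0.0007 -0.0002]
   dFx 6.27  COP z_u=0.049  y=-0.017
(-0.0005, 0.1002, 0.006) 19.66 [0.00417 0.00206 0.10097] F [ 9.93 -1.31  1.25] M [-0.133 -1.26   0.137] rv [-0.0018 -0.0008 -0.0001]
   dFx 10.68  COP z_u=0.109  y=-0.013
```

```bash
python3 - <<'E'
from push import *
go(-.0015,.0995,.010)
go(-.0035,.0992,.014)
robot.dwell(.5); st("hold")
p,R=status.get_tcp_pos(),status.get_tcp_rot()
S=viewer.camera("scene")
cv2.imwrite("pics/scene9.png",cv2.resize(S["pixels"][180:340,310:470,::-1],None,fx=3.7,fy=3.7,interpolation=cv2.INTER_CUBIC))
W=viewer.camera("wrist");cv2.imwrite("pics/w9.png",cv2.resize(W["pixels"][90:360,220:400,::-1],None,fx=2.2,fy=2.2,interpolation=cv2.INTER_CUBIC))
pickle.dump((S,wristcam(W,p,R),p,R),open("cams9.pkl","wb"))
T=viewer.camera("top");cv2.imwrite("pics/top9.png",T["pixels"][:,:,::-1])
print(status.get_opening())
E
```

```text
(-0.0015, 0.0995, 0.01) 20.11 [0.0041  0.00204 0.10093] F [ 9.35 -2.12  7.8 ] M [-0.195 -1.467  0.171] rv [ 0.0002 -0.0013 -0.0004]
   dFx 10.10  COP z_u=0.078  y=-0.017
(-0.0035, 0.0992, 0.014) 20.56 [0.00406 0.00201 0.10094] F [11.16 -2.77  9.67] M [-0.17  -1.953  0.169] rv [ 0.0009 -0.0017 -0.0005]
   dFx 11.91  COP z_u=0.070  y=-0.014
hold 21.06 [0.00404 0.00207 0.10092] F [11.61 -2.02  9.07] M [-0.247 -1.95   0.185] rv [ 0.001  -0.0016 -0.0006]
0.08442305586125827
```

View pics/scene9.png

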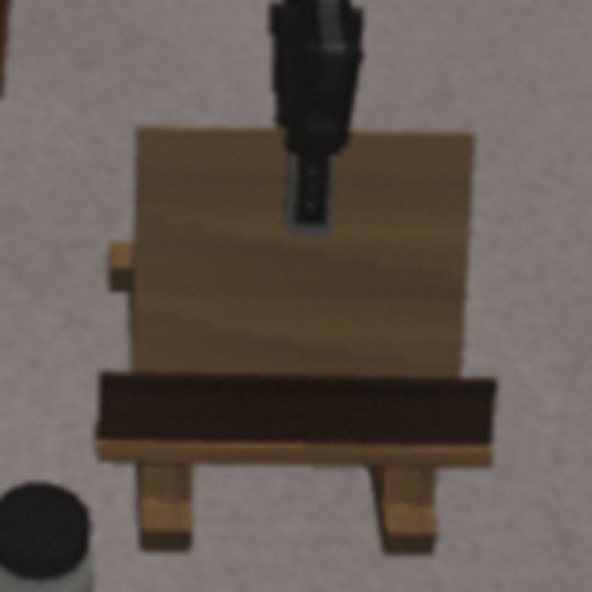

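View pics/w9.png

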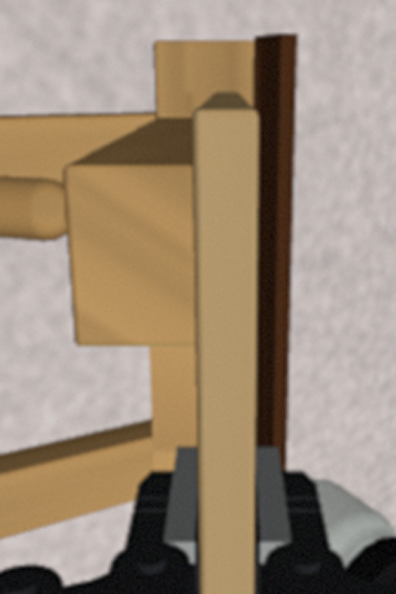

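View pics/top9.png

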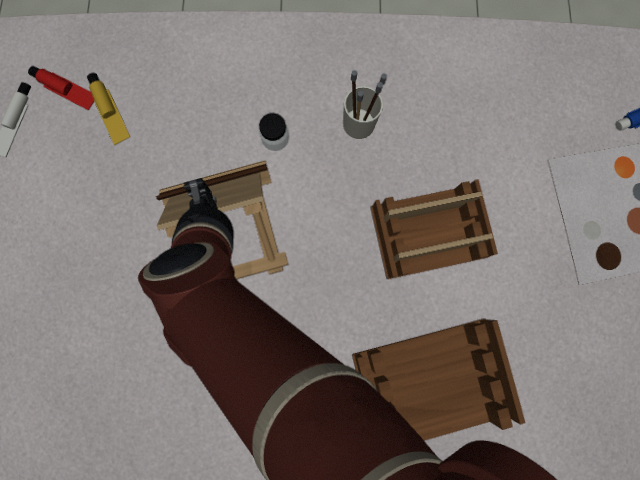

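```bash
python3 - <<'E'
from push import *
go(-.0065,.0992,.019,dw=.5)
st("hold"); print(np.round(status.get_joint_pos(),3))
E
```

```text
(-0.0065, 0.0992, 0.019) 22.01 [0.00404 0.00204 0.10095] F [15.28 -2.08  6.72] M [-0.174 -2.849  0.127] rv [ 0.0013 -0.0017 -0.0004]
   dFx 16.03  COP z_u=0.071  y=-0.008
hold 22.01 [0.00404 0.00204 0.10095] F [15.28 -2.08  6.72] M [-0.174 -2.849  0.127] rv [ 0.0013 -0.0017 -0.0004]
[ 0.1    0.607 -0.659  2.103  1.629  0.398 -1.601]
```

```bash
python3 - <<'E'
from push import *
S=viewer.camera("scene")
cv2.imwrite("pics/scene10.png",S["pixels"][:,:,::-1])
job.hand_in(); st("after")
E
```

```text
the job is handed in; nothing more can be done
the job is handed in; nothing more can be done
```

View pics/scene10.png

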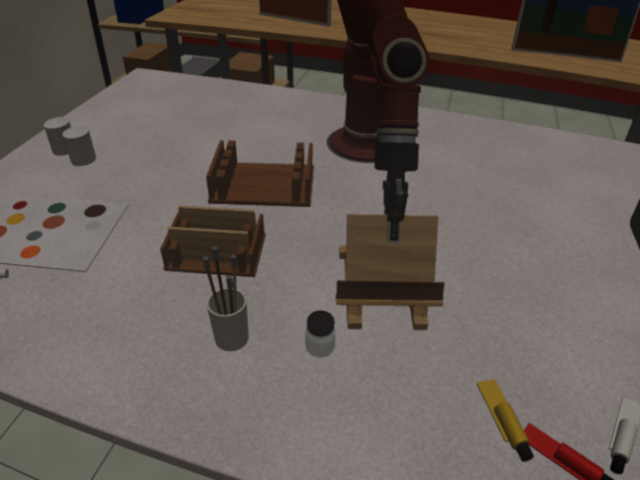

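I drew the tall panel straight up out of the smaller rack by its top edge, lowered it behind the lath onto the easel ledge, and handed the job in at about 22 s. The arm was still gripping the panel and pushing it back.

**Last checks before hand-in:**
- **Seating:** the panel touched the ledge with the TCP 101 mm up the slope from it, as predicted from the grasp.
- **Flatness:** the TCP ended 4.0 mm in front of the uprights, and the tool was tilted under 0.002 rad from flat.
- **Push:** it was about 16 N. The centre of pressure came out about 71 mm up the slope and 8 mm to the -y side of centre, so both uprights carry load. The height rests on a force-sensor reference that I inferred, so it is approximate.
- **Centring:** in the scene picture the panel's margins to the two ends of the lath matched to within about 1 mm.
- **Rest of the scene:** the lath looked closed, and the two short panels, jar and cup looked unmoved.

**What went wrong or disagreed:**
- My first push tipped the panel's foot about 2 mm forward (0.016 rad). I lifted it about 1.5 mm, straightened it, re-seated it and pushed in small steps.
- The cameras disagreed by about 2 mm and 0.008 rad on the easel's pose. I settled the distances by touching the uprights and the ledge.
- I could not see the far upright's contact. I judged it from the moment reading only.
- My reading after hand-in was refused, so nothing was checked after that point.

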